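Lay the xylophone bars back on their resonator boxes

ROBOT

A 6-joint arm with a two-finger parallel gripper is mounted at the origin on the work surface. World frame = base frame: x ahead of the robot, y to its left, z up, the work surface at z = 0. Lengths are in m, angles in rad, forces in N, time in s.
With the tool pointing down it reaches from about 0.35 to 0.85 m from the base axis. Payload 8.1 kg.
Tool frame: the origin (TCP) lies between the finger pads; the fingertips stand 25 mm ahead of it and the grasp point (between the pads) lies 6 mm ahead of it; z points along the fingers, y is the line along which they close (so a half turn about z gives the same grasp; the last joint's range is limited). The gripper opens to 93 mm and grips with 3 to 60 N. Pads are 15 mm wide; open, the fingers measure 128 mm over their backs; the gripper's body (75 mm by 188 mm) begins 65 mm behind the grasp point.
Start: joints at [1.129, 0.13, 1.488, -0, 1.523, -0.085], TCP at [0.21, 0.562, 0.244] pointing down, gripper open.
Joint ranges: [-2.96, 2.96], [-0.89, 2.26], [0.02, 2.5], [-1.34, 4.48], [0, 2.73], [-2.66, 2.66]. Speed limits (rad/s): [2.39, 2.39, 2.79, 3.14, 3.14, 3.14].

INTERFACE

Orientations are given as a 3x3 rotation matrix whose columns are the frame's x, y, z axes.
In Python, from bench import robot gives the robot as it stands.
- The arm moves only by the shell command python3 -m handwheel 'ROWS' [OPENING] [FORCE]. ROWS is text: rows parted by semicolons, each of 4 numbers parted by spaces: the shift along the tool's x, y, z in units of 30 mm (1.0 is 30 mm), then the turn about the tool's z in units of 5 degrees (1.0 is 5 degrees). A call has 1 to 20 rows; each row shifts and turns the commanded pose from where the row before left it, along the tool's axes as they then stand; what a row does not reach is not made up. A row lasts 1/8 s, in which the tool goes at most 62.5 mm and 10.7 degrees, less where a joint would pass 70% of its speed; a pose out of reach is approached as far as the arm can. A call is refused whole if a number of a shift passes 1 or a number of a turn 1, either way. A call with a gripper value outside its range is refused whole. OPENING is the opening, from -1 (shut) to 1 (fully open), set as the call begins (- or left out, the last holds). The fingers move at their own pace and stop on an object; FORCE is the grip in N (left out, the last holds). Time passes only in rows, so rows that do not move let the fingers close. It gives the time, the measured TCP pose, the force, the opening and the grip force at its end, in the units of the state.
- robot.observe(): the state, without advancing time (a new reading comes with each control period).
- robot.camera(name): name is "scene" or "side" or "wrist"; returns a dict with "img" (420x560x3 uint8, red, green, blue), "camera_matrix" (3x3 intrinsics, pixels), "dist" ([k1, k2, p1, p2, k3] as OpenCV has them; the pictures are not rectified), "R" (3x3) and "t" (3): a world point X has camera coordinates R X + t. Camera axes: x right, y down, z forward; pixel columns grow to the right and rows downward; lengths in m; the calibration is good to about 2 mm. A picture is of the moment at which its call begins. There is no depth.
- robot.job_done(): hands the job in; it is judged then, once.
The state is a dict: "time_s": time; "joints": joint angles; "joint_vel": joint speeds; "joint_torque": joint torques, N m; "tool_pos": TCP position; "tcp_rot": TCP orientation; "force": force on the tool from outside, world axes, zero at the start; "torque": the same for the moment, N m; "gripper_width": finger opening in m; "finger_force": force on a finger pad.
Only numpy, scipy, OpenCV 4.12 (cv2) and the standard library are available. Lean on these libraries where they do the work, as an engineer would, in place of code of your own. Each camera call takes 0.05 s, during which the arm holds its last target. There are 200 camera calls.

TASK

Take the stack of four xylophone bars apart and lay each bar on the resonator box of its own length (longest bar on the longest box, and so on), undercut side down on both felts, centred on its box and in line with it. Lay the bars down without letting them fall, and leave the boxes, the dish of screws and the tuner where they stand.

Things in the scene. Friction and masses are not known exactly. Their poses are not given: they have to be found in the camera images.
- bar_a: the longest xylophone bar, dark rosewood, 245 mm long (its x), 32 wide (its y), 20 thick, two small black holes in its top. Origin: centre of its underside, z up. Underside undercut 8 mm deep over the middle 83 mm (there the wood is only the upper 12 mm); it rests on its thick ends. Bottom of the stack, lying on the bench.
- bar_b: the second longest xylophone bar, dark rosewood, 210 mm long (its x), 32 wide (its y), 20 thick, two small black holes in its top. Origin: centre of its underside, z up. Underside undercut 8 mm deep over the middle 71 mm (there the wood is only the upper 12 mm); it rests on its thick ends. In the stack, on the longest bar.
- bar_c: the second shortest xylophone bar, dark rosewood, 175 mm long (its x), 32 wide (its y), 20 thick, two small black holes in its top. Origin: centre of its underside, z up. Underside undercut 8 mm deep over the middle 60 mm (there the wood is only the upper 12 mm); it rests on its thick ends. In the stack, on the second longest bar.
- bar_d: the shortest xylophone bar, dark rosewood, 140 mm long (its x), 32 wide (its y), 20 thick, two small black holes in its top. Origin: centre of its underside, z up. Underside undercut 8 mm deep over the middle 48 mm (there the wood is only the upper 12 mm); it rests on its thick ends. Top of the stack.
- box_a: the longest resonator box, loose on the bench, light wood, open trough 265 mm long (its x), 60 wide (its y), walls 60 high, that takes the 245 mm bar. Origin: centre of its underside, z up. Across it, 68 mm either side of the middle, two grey felts (10 by 44 mm) whose tops, 68 mm above the origin, carry the bar.
- box_b: the second longest resonator box, loose on the bench, light wood, open trough 230 mm long (its x), 60 wide (its y), walls 60 high, that takes the 210 mm bar. Origin: centre of its underside, z up. Across it, 58 mm either side of the middle, two grey felts (10 by 44 mm) whose tops, 68 mm above the origin, carry the bar.
- box_c: the second shortest resonator box, loose on the bench, light wood, open trough 195 mm long (its x), 60 wide (its y), walls 60 high, that takes the 175 mm bar. Origin: centre of its underside, z up. Across it, 48 mm either side of the middle, two grey felts (10 by 44 mm) whose tops, 68 mm above the origin, carry the bar.
- box_d: the shortest resonator box, loose on the bench, light wood, open trough 160 mm long (its x), 60 wide (its y), walls 60 high, that takes the 140 mm bar. Origin: centre of its underside, z up. Across it, 39 mm either side of the middle, two grey felts (10 by 44 mm) whose tops, 68 mm above the origin, carry the bar.
- dish: small round steel dish of brass screws, 76 mm across, 16 high, in the row with the boxes and the stack; bystander. Origin: centre of its underside.
- tuner: flat black electronic tuner with a screen, 65 (x) by 105 (y) by 18 mm, lying beyond the row; bystander. Origin: centre of its underside.
Not all that is in view belongs to the job. Leave any turquoise or yellow look-alike of the bar_c alone.

How it is judged:
By the outcome, as a careful person would: the job done as asked, in the order asked, and still so for the second after the job is handed in, with the robot touching nothing.
It also fails if it takes over 112 s, if anything falls off the work surface, if the arm or the gripper's body presses on something with over 40 N, if the wrist force passes 120 N, or if a joint passes its speed limit or range.

## Working session

There is one attempt and no reset: what is moved stays moved. The work goes in short steps, Python scripts to look and compute and a shell command to move; the robot and the scene stay as the last step left them, time stands still between calls to the robot, and variables do not carry over. Pictures are saved under pics/ and viewed, at most 14 in all, crops included, and the job is handed in when it is done.

```bash
mkdir -p pics; ls; python3 - <<'E'
from bench import robot
import cv2,numpy as np
for n in ["scene","side","wrist"]:
    c=robot.camera(n); cv2.imwrite(f"pics/{n}0.png",c["img"][:,:,::-1])
    np.savez(f"pics/{n}0.npz",**c)
    print(n,c["camera_matrix"].round(1).tolist(),np.round(c["dist"],3),(-c["R"].T@c["t"]).round(3),c["R"].round(3).tolist())
s=robot.observe();print(s["time_s"],s["tool_pos"],s["tcp_rot"],s["gripper_width"],s["force"])
E
```

```text
pics
scene [[379.7, 0.0, 279.2], [0.0, 379.7, 211.6], [0.0, 0.0, 1.0]] [-0.058  0.     0.     0.     0.   ] [1.335 0.468 0.938] [[-0.468, 0.883, 0.009], [0.611, 0.331, -0.719], [-0.638, -0.332, -0.695]]
side [[524.9, 0.0, 278.7], [0.0, 524.9, 217.7], [0.0, 0.0, 1.0]] [0.036 0.    0.    0.    0.   ] [ 0.182 -0.907  1.071] [[0.937, -0.35, 0.013], [-0.236, -0.657, -0.716], [0.259, 0.667, -0.698]]
wrist [[297.3, 0.0, 281.5], [0.0, 297.3, 208.1], [0.0, 0.0, 1.0]] [0.009 0.    0.    0.    0.   ] [0.138 0.59  0.383] [[0.351, 0.936, -0.002], [0.9, -0.337, 0.276], [0.258, -0.098, -0.961]]
0.15 [0.20935595 0.5618586  0.24280536] [[-9.37020592e-01  3.49273487e-01 -6.64938196e-04]
 [ 3.49274076e-01  9.37019732e-01 -1.28132582e-03]
 [ 1.75527073e-04 -1.43287435e-03 -9.99998958e-01]] 0.09331681873653051 [-0.14522903  1.28600573 -0.49399007]
```

View pics/scene0.png

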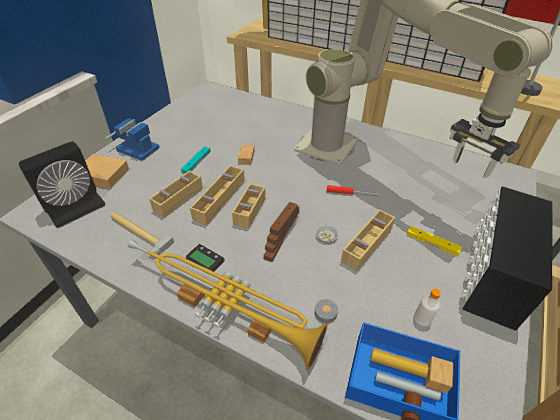

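View pics/side0.png

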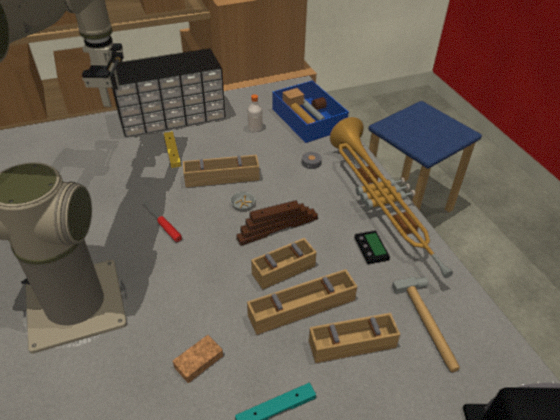

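View pics/wrist0.png

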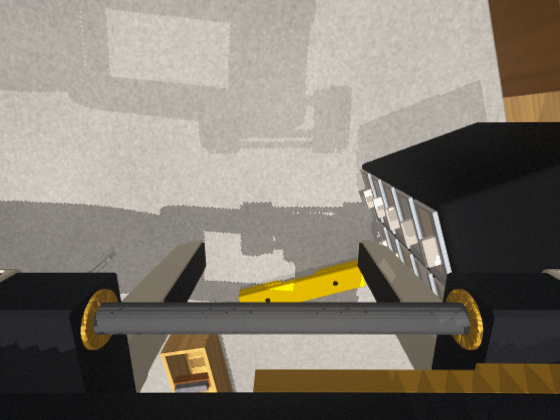

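The scene view shows a box at (368,240), the dish at (327,235) and the stack at (282,230). Further boxes stand at (250,205), (218,195) and (176,193). The turquoise and yellow bars are decoys. I'll enlarge the crops to read corners.

```bash
python3 - <<'E'
import cv2
for n,(x0,y0,x1,y1),k in [("scene",(145,160,400,275),3),("side",(175,145,405,365),2.6)]:
    i=cv2.imread(f"pics/{n}0.png")[y0:y1,x0:x1]; i=cv2.resize(i,None,fx=k,fy=k,interpolation=cv2.INTER_CUBIC)
    cv2.imwrite(f"pics/{n}c.png",i); print(i.shape)
E
```

```text
(345, 765, 3)
(572, 598, 3)
```

View pics/scenec.png

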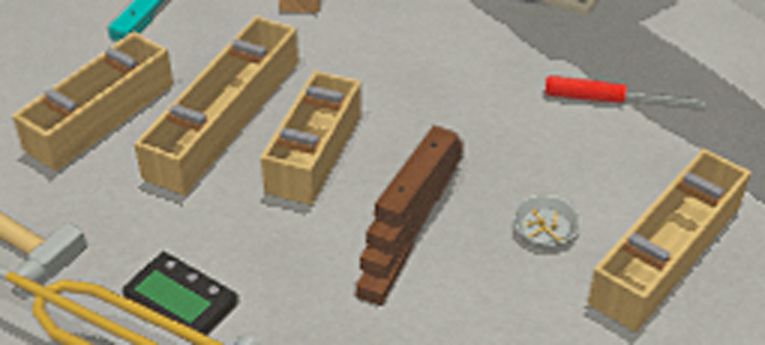

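View pics/sidec.png

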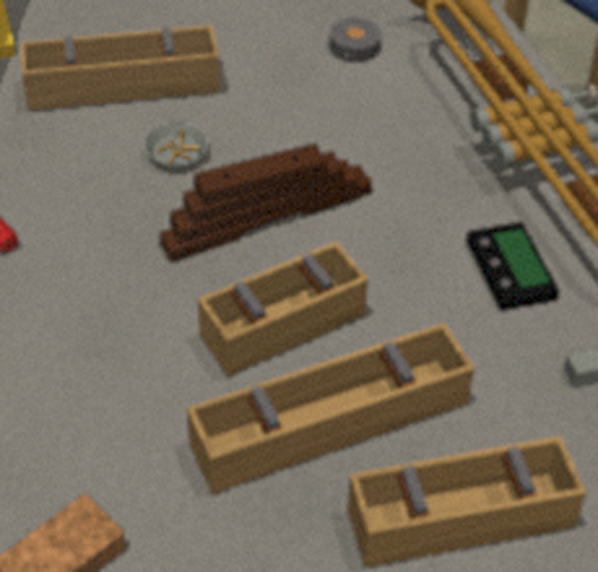

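Both crops show the four boxes' rim corners and the bar_d top corners clearly. I'll cast rays onto z=0.06 (rims) and z=0.08 (top of the stack), then check the sizes.

```bash
cat > h.py <<'E'
import numpy as np,cv2
def cast(c,uv,z):
    u=cv2.undistortPoints(np.array(uv,float).reshape(-1,1,2),c["camera_matrix"],c["dist"]).reshape(-1,2)
    R,t=c["R"],c["t"]; o=-R.T@t; d=np.c_[u,np.ones(len(u))]@R
    return o+d*((z-o[2])/d[:,2])[:,None]
def proj(c,X):
    return cv2.projectPoints(np.array(X,float),cv2.Rodrigues(c["R"])[0],c["t"],c["camera_matrix"],c["dist"])[0].reshape(-1,2)
def rect(P):
    # corners ordered: end1 (2), end2 (2 ; adjacent order p0,p1,p2,p3 around)
    P=P[:,:2]; m=P.mean(0); v=(P[2]+P[3]-P[0]-P[1])/2; w=(P[1]+P[2]-P[0]-P[3])/2
    return m,np.hypot(*v),np.hypot(*w),np.degrees(np.arctan2(v[1],v[0]))
E
python3 - <<'E'
from h import *
S={n:np.load(f"pics/{n}0.npz") for n in("scene","side")}
q={"scene":dict(b1=[(15,116),(53,138),(173,48),(133,33)],b2=[(137,143),(181,160),(298,29),(258,16)],b3=[(262,155),(312,166),(361,82),(316,71)],b4=[(593,265),(641,289),(749,170),(705,150)],bar=[(377,207),(400,219),(461,143),(434,127)]),
"side":dict(b1=[(350,480),(363,507),(583,489),(562,440)],b2=[(190,410),(212,458),(473,367),(445,326)],b3=[(199,298),(222,338),(367,279),(337,245)],b4=[(22,44),(24,70),(218,58),(215,27)],bar=[(196,172),(201,194),(330,163),(318,146)])}
for n,(x,y,k) in dict(scene=(145,160,3),side=(175,145,2.6)).items():
    for b,p in q[n].items():
        P=cast(S[n],(np.array(p)+.5)/k+[x,y]-.5,.08 if b=="bar" else .06)
        print(n,b,*[np.round(a,4) for a in rect(P)],np.round(P[:,:2],3).tolist())
E
```

```text
scene b1 [ 0.5912 -0.3327] 0.1943 0.0629 173.0177 [[0.684, -0.376], [0.692, -0.313], [0.495, -0.29], [0.495, -0.352]]
scene b2 [ 0.5212 -0.1991] 0.2622 0.0593 -177.7962 [[0.653, -0.224], [0.652, -0.164], [0.39, -0.175], [0.391, -0.234]]
scene b3 [ 0.5208 -0.0722] 0.153 0.0585 -171.4904 [[0.602, -0.09], [0.591, -0.032], [0.441, -0.055], [0.449, -0.112]]
scene b4 [0.472  0.3438] 0.2239 0.0537 167.1916 [[0.578, 0.292], [0.585, 0.346], [0.367, 0.395], [0.359, 0.342]]
scene bar [0.5619 0.085 ] 0.1347 0.0339 179.5542 [[0.627, 0.07], [0.631, 0.099], [0.499, 0.104], [0.49, 0.067]]
side b1 [ 0.5915 -0.3355] 0.1943 0.0403 -11.0034 [[0.496, -0.303], [0.496, -0.331], [0.683, -0.38], [0.691, -0.328]]
side b2 [ 0.5207 -0.206 ] 0.2625 0.0551 2.5612 [[0.389, -0.184], [0.391, -0.24], [0.653, -0.227], [0.65, -0.173]]
side b3 [ 0.5198 -0.0758] 0.1591 0.0548 7.6957 [[0.439, -0.059], [0.443, -0.114], [0.604, -0.092], [0.594, -0.039]]
side b4 [0.4743 0.3425] 0.2282 0.0543 -12.5691 [[0.367, 0.392], [0.358, 0.343], [0.578, 0.289], [0.594, 0.346]]
side bar [0.5533 0.0741] 0.1401 0.0312 -1.5094 [[0.486, 0.093], [0.481, 0.059], [0.624, 0.058], [0.622, 0.087]]
```

Sizes match: b1=box_c, b2=box_a, b3=box_d, b4=box_b. Next I move over the stack with the tool squared to world and take a close look.

```bash
cat > go.py <<'E'
# python3 go.py x y z [axis_deg]: shift (tool axes, after the turn) and turn, in units of moves
import sys,numpy as np
from bench import robot
a=list(map(float,sys.argv[1:])); s=robot.observe(); R=s["tcp_rot"]; p=s["tool_pos"]
yaw=np.degrees(np.arctan2(R[1,0],R[0,0]))
d=0
if len(a)>3: d=(a[3]-yaw+90)%180-90
A=np.radians(yaw+d); X=np.array([np.cos(A),np.sin(A),0]); Z=np.array([0,0,-1.]); Y=np.cross(Z,X)
v=np.array(a[:3])-p
print("turn",round(-d/5,2),"shift",np.round([v@X/.03,v@Y/.03,v@Z/.03],2),"pos",p.round(4),"yaw",round(yaw,2),"t",s["time_s"],"F",s["force"].round(1),"w",round(s["gripper_width"],4),"ff",s["finger_force"])
E
python3 -m handwheel '0 0 0 -1;0 0 0 -1;0 0 0 -1;0 0 0 -1' && python3 -m handwheel '-.68 -.945 -.11 0;-.68 -.945 -.11 0;-.68 -.945 -.11 0;-.68 -.945 -.11 0;-.68 -.945 -.11 0;-.68 -.945 -.11 0;-.68 -.945 -.11 0;-.68 -.945 -.11 0;-.68 -.945 -.11 0;-.68 -.945 -.11 0;-.68 -.945 -.11 0;-.68 -.945 -.11 0;-.68 -.945 -.11 0;-.68 -.945 -.11 0;-.68 -.945 -.11 0;-.68 -.945 -.11 0;-.68 -.945 -.11 0;0 0 0 0'
cat > snap.py <<'E'
import sys,cv2,numpy as np
from bench import robot
c=robot.camera(sys.argv[2] if len(sys.argv)>2 else "wrist");n=sys.argv[1];cv2.imwrite(f"pics/{n}.png",c["img"][:,:,::-1]);np.savez(f"pics/{n}.npz",**c)
E
python3 snap.py w1; python3 go.py .557 .08 .3 -1
```

```text
time_s: 0.65
tool_pos: [0.2094, 0.562, 0.2432]
tcp_rot: [[-1.0, 0.005, -0.0], [0.005, 1.0, -0.001], [0.0, -0.001, -1.0]]
force: [-0.0, 0.7, 0.1]
gripper_width: 0.0933
finger_force: 0.0
time_s: 2.9
tool_pos: [0.5534, 0.0757, 0.2993]
tcp_rot: [[-1.0, 0.011, -0.001], [0.011, 1.0, -0.0], [0.001, -0.0, -1.0]]
force: [-0.1, 0.6, -0.3]
gripper_width: 0.093
finger_force: 0.0
turn 0.09 shift [-0.14  0.11 -0.03] pos [0.5527 0.0769 0.2992] yaw 179.45 t 2.95 F [ 0.5  0.4 -0.8] w 0.093 ff 0.0
```

View pics/w1.png

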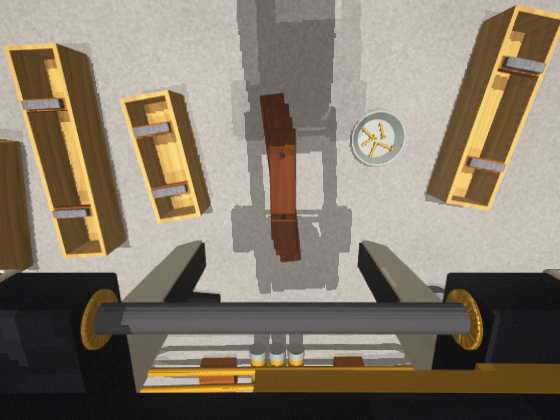

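The wrist view shows the stack at columns 262–300, rows 95–260, with bars slightly twisted. Boxes a (65,150), d (165,155) and b (500,110) and the dish (378,138) are also visible. I'll zoom on stack and the a/d boxes.

```bash
python3 - <<'E'
import cv2,numpy as np
i=cv2.imread("pics/w1.png")
a=cv2.resize(i[85:270,0:215],None,fx=2.5,fy=2.5,interpolation=cv2.INTER_CUBIC)
b=cv2.resize(i[85:270,250:315],None,fx=3.2,fy=3.2,interpolation=cv2.INTER_CUBIC)
b=cv2.convertScaleAbs(b,alpha=1.6,beta=10)
h=np.zeros((600,800,3),np.uint8); h[:a.shape[0],:a.shape[1]]=a; h[:592,560:768]=b[:592]
cv2.imwrite("pics/w1c.png",h)
E
```

```text
(no output)
```

View pics/w1c.png

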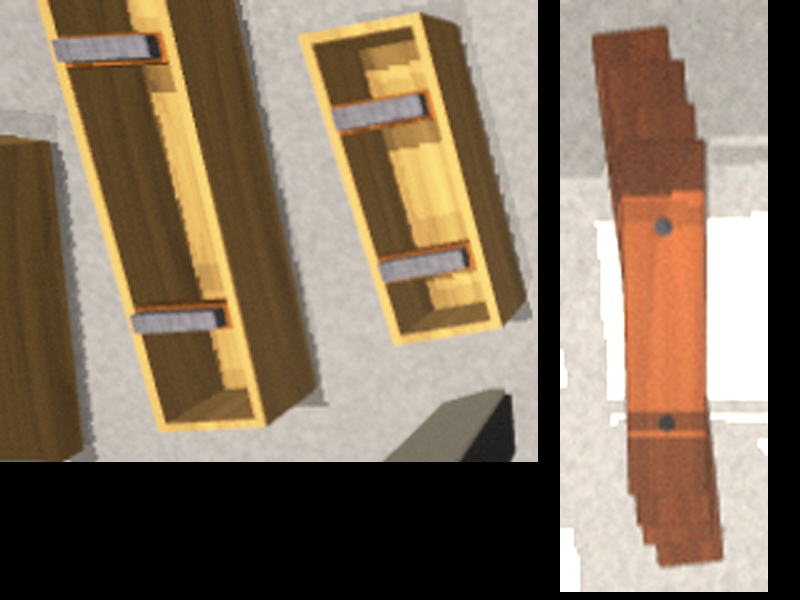

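In the crop, bar_d has holes at (663,227) and (667,423) and ends at rows 142 and 493. The rim corners of boxes d and a are sharp. I'll cast them.

```bash
cat >> h.py <<'E'
def felts(c,lo=20):
    """grey-bluish small blobs -> centre on z=.068, length check"""
    im=c["img"]; hsv=cv2.cvtColor(im,cv2.COLOR_RGB2HSV); f=im.astype(int)
    m=((f[...,2]-f[...,0]>5)&(f.max(2)<190)&(f.max(2)>70)).astype(np.uint8)
    m=cv2.morphologyEx(m,cv2.MORPH_OPEN,np.ones((3,3)))
    n,L,st,ce=cv2.connectedComponentsWithStats(m); out=[]
    for k in range(1,n):
        if st[k,4]<60 or st[k,4]>900: continue
        r=cv2.minAreaRect(np.argwhere(L==k)[:,::-1].astype(np.float32)); P=cast(c,cv2.boxPoints(r),.068)
        s=sorted([np.linalg.norm(P[0]-P[1]),np.linalg.norm(P[1]-P[2])])
        out.append((np.round(r[0],1).tolist(),cast(c,[r[0]],.068)[0,:2].round(4).tolist(),np.round(s,4).tolist()))
    return out
E
python3 - <<'E'
from h import *
c=np.load("pics/w1.npz")
def pr(n,P): print(n,*[np.round(a,4) for a in rect(P)])
f=lambda L,x,y,k,ox=0:[((u-ox+.5)/k-.5+x,(v+.5)/k-.5+y) for u,v in L]
H=cast(c,f([(663,227),(667,423)],250,85,3.2,560),.08);print("holes",H.round(4).tolist(),H.mean(0).round(4),np.linalg.norm(H[0]-H[1]))
pr("bard",cast(c,f([(620,142),(705,140),(706,492),(628,493)],250,85,3.2,560),.08))
pr("barA",cast(c,f([(592,35),(667,28),(722,559),(660,567)],250,85,3.2,560),.02))
pr("boxd",cast(c,f([(301,36),(420,13),(503,325),(398,344)],0,85,2.5),.06))
pr("boxa",cast(c,[(6,46),(55,44),(106,256),(64,257.4)],.06))
for o in felts(c): print(o)
E
```

```text
holes [[0.5149, 0.0774, 0.08], [0.5919, 0.0781, 0.08]] [0.5534 0.0778 0.08  ] 0.07702835391182833
bard [0.5526 0.0777] 0.1377 0.0313 0.0615
barA [0.5616 0.0767] 0.2424 0.0307 5.7969
boxd [ 0.5209 -0.0736] 0.1583 0.0586 9.5353
boxa [ 0.521  -0.2027] 0.2641 0.0571 2.1819
```

```bash
python3 -m handwheel '-.02 .03 .95 -.03;0 0 .95 0;0 0 .95 0;0 0 .95 0;0 0 .95 0;0 0 .95 0;0 0 .9 0;0 0 .3 0;0 0 .17 0;0 0 0 0' 0.3 20 && python3 go.py .5533 .0778 .087 0.4; python3 -m handwheel '0 0 0 0;0 0 0 0;0 0 0 0;0 0 0 0;0 0 0 0;0 0 0 0' -1 20 && python3 go.py .5533 .0778 .087
```

```text
time_s: 4.2
tool_pos: [0.5536, 0.0788, 0.0883]
tcp_rot: [[-1.0, 0.005, 0.001], [0.005, 1.0, 0.0], [-0.001, 0.0, -1.0]]
force: [0.4, -0.4, -0.1]
gripper_width: 0.0606
finger_force: 0.0
turn -0.13 shift [ 0.01 -0.03  0.04] pos [0.5536 0.0788 0.0883] yaw 179.73 t 4.2 F [ 0.4 -0.4 -0.1] w 0.0606 ff 0.0
time_s: 4.95
tool_pos: [0.5534, 0.0784, 0.088]
tcp_rot: [[-1.0, 0.005, 0.0], [0.005, 1.0, -0.0], [-0.0, -0.0, -1.0]]
force: [-0.7, -0.2, 3.7]
gripper_width: 0.032
finger_force: 20.0
turn 0.0 shift [ 0.   -0.02  0.03] pos [0.5534 0.0784 0.088 ] yaw 179.7 t 4.95 F [-0.7 -0.2  3.7] w 0.032 ff 19.97591346502304
```

```bash
python3 - <<'E'
from h import *
c=np.load("pics/w1.npz"); g=cv2.cvtColor(c["img"],cv2.COLOR_RGB2GRAY)
f=lambda L,x,y,k,ox=0:[((u-ox+.5)/k-.5+x,(v+.5)/k-.5+y) for u,v in L]
for n,p in dict(boxd=f([(301,36),(420,13),(503,325),(398,344)],0,85,2.5),boxa=[(6,46),(55,44),(106,256),(64,257.4)]).items():
    q=cv2.cornerSubPix(g,np.array(p,np.float32).reshape(-1,1,2),(3,3),(-1,-1),(3,30,.01)).reshape(-1,2)
    P=cast(c,q,.06); e=[np.degrees(np.arctan2(*(P[b]-P[a])[1::-1])) for a,b in((0,3),(1,2))]
    print(n,(q-p).round(1).tolist(),*[np.round(a,4) for a in rect(P)],np.round(e,1))
E
python3 -m handwheel '0 0 -.3 0;0 0 -1 0;0 0 -1 0;0 0 -1 0;0 0 -.7 0' && python3 go.py .5208 -.0737 .2 9
```

```text
boxd [[-1.5, -1.0], [-0.4, -0.3], [-0.4, 0.1], [-0.0, 0.0]] [ 0.5205 -0.0742] 0.1591 0.0588 9.7331 [10.2  9.3]
boxa [[0.0, 0.0], [0.6, -0.9], [0.4, -0.9], [0.0, -0.0]] [ 0.5204 -0.2023] 0.2638 0.0579 2.1744 [1.9 2.4]
time_s: 5.58
tool_pos: [0.5535, 0.0787, 0.2096]
tcp_rot: [[-1.0, 0.005, 0.001], [0.005, 1.0, 0.0], [-0.001, 0.0, -1.0]]
force: [-0.3, -0.4, -0.7]
gripper_width: 0.0322
finger_force: 20.0
turn -1.86 shift [ 1.87 -4.85  0.32] pos [0.5535 0.0787 0.2096] yaw 179.72 t 5.575 F [-0.3 -0.4 -0.7] w 0.0322 ff 19.97752547264099
```

```bash
python3 -m handwheel '0 0 0 -.95;0 0 0 -.95;.31 -.81 0 0;.31 -.81 0 0;.31 -.81 0 0;.31 -.81 0 0;.31 -.81 0 0;.32 -.8 0 0;0 0 .3 0;0 0 0 0' && python3 go.py .5208 -.0737 .2 9.2; python3 snap.py w2
```

```text
time_s: 6.82
tool_pos: [0.5205, -0.0734, 0.1976]
tcp_rot: [[-0.987, -0.16, -0.002], [-0.16, 0.987, 0.001], [0.002, 0.001, -1.0]]
force: [0.6, -0.4, -0.6]
gripper_width: 0.0316
finger_force: 20.0
turn -0.0 shift [-0.01 -0.01 -0.08] pos [ 0.5205 -0.0734  0.1976] yaw -170.81 t 6.825 F [ 0.6 -0.4 -0.6] w 0.0316 ff 19.977605938911438
```

View pics/w2.png

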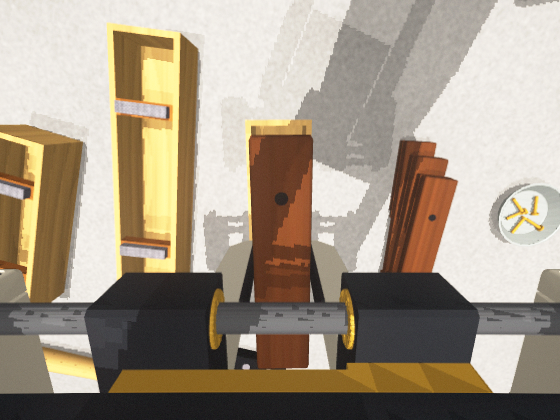

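The held bar (249–312 columns, end at row 135) lines up with box_d's far rim (247–311, row 121). I'll check this by casting both ends.

```bash
python3 - <<'E'
from h import *
from bench import robot
c=np.load("pics/w2.npz");R=robot.observe()["tcp_rot"];p=robot.observe()["tool_pos"]
for n,q,z in(("box",[(247,121),(311,121)],.06),("bar",[(249,136),(312,135)],.1896),("boxa",[(108,27),(180,33)],.06)):
    print(n,((cast(c,q,z)-p)@R*1000).round(1).tolist())
E
```

```text
box [[78.0, -30.0, 138.1], [77.8, 27.4, 138.1]]
bar [[70.2, -14.9, 8.5], [70.6, 15.7, 8.5]]
boxa [[152.3, -141.9, 138.0], [148.0, -83.2, 138.1]]
```

```bash
python3 -m handwheel '-.04 -.04 .8 0;0 0 .8 0;0 0 .8 0;0 0 .5 0;0 0 .2 0;0 0 .1 0;0 0 .08 0;0 0 .05 0;0 0 0 0' && python3 go.py .5208 -.0742 .096 9.2
```

```text
time_s: 8.0
tool_pos: [0.5226, -0.0752, 0.099]
tcp_rot: [[-0.987, -0.16, 0.0], [-0.16, 0.987, -0.0], [-0.0, -0.0, -1.0]]
force: [-0.4, -0.5, -0.6]
gripper_width: 0.0321
finger_force: 20.0
turn 0.0 shift [0.06 0.04 0.1 ] pos [ 0.5226 -0.0752  0.099 ] yaw -170.8 t 8.0 F [-0.4 -0.5 -0.6] w 0.0321 ff 19.97762382030487
```

```bash
python3 -m handwheel '.02 0 .04 0;0 0 .03 0;0 0 0 0;0 0 0 0' && python3 -m handwheel '0 0 .02 0;0 0 .02 0;0 0 0 0'|egrep 'pos|force'
```

```text
time_s: 8.5
tool_pos: [0.5219, -0.0752, 0.0966]
tcp_rot: [[-0.987, -0.16, -0.0], [-0.16, 0.987, 0.0], [0.0, 0.0, -1.0]]
force: [-0.2, -0.4, -0.7]
gripper_width: 0.0316
finger_force: 20.0
tool_pos: [0.522, -0.0752, 0.0959]
force: [-3.0, 0.0, 4.4]
finger_force: 20.0
```

```bash
python3 -m handwheel '0 0 0 0;0 0 0 0;0 0 0 0;0 0 0 0' 0.3 20 |egrep 'pos|force' && python3 -m handwheel '0 0 -.3 0;0 0 -1 0;0 0 -1 0;0 0 -1 0;0 0 -1 0;0 0 -1 0;0 0 -1 0;0 0 0 0'|egrep 'time|pos' && python3 go.py .555 .078 .3 1 && python3 snap.py w3
```

```text
tool_pos: [0.5219, -0.0752, 0.0953]
force: [0.2, 1.2, -0.2]
finger_force: 0.0
time_s: 10.38
tool_pos: [0.5234, -0.0755, 0.2882]
turn 1.64 shift [-1.14  5.1  -0.39] pos [ 0.5234 -0.0755  0.2882] yaw -170.79 t 10.375 F [-0.4  0.   0.7] w 0.0601 ff 0.0
```

View pics/w3.png

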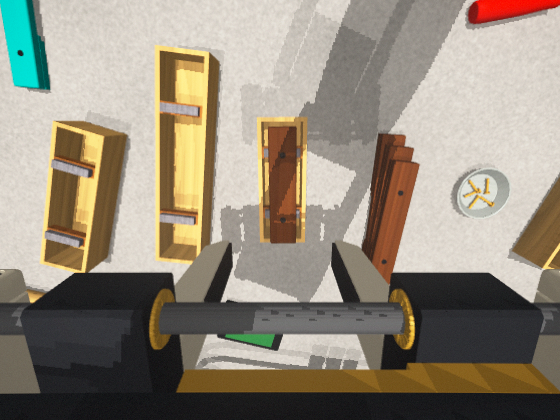

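Bar_d sits on box_d, with holes near (282,156) and (283,219). Bar_c's holes are at (401,193) and (384,262), and boxes c and a are visible too. I'll refine these automatically.

```bash
cat >> h.py <<'E'
def hole(c,uv,r=5):
    g=cv2.cvtColor(c["img"],cv2.COLOR_RGB2GRAY).astype(float); x,y=map(int,uv); w=g[y-r:y+r+1,x-r:x+r+1]
    k=np.clip(np.percentile(w,30)-w-4,0,None); Y,X=np.mgrid[-r:r+1,-r:r+1]
    return (x+(k*X).sum()/k.sum(), y+(k*Y).sum()/k.sum())
def bar(c,h1,h2,z):
    q=[hole(c,h1),hole(c,h2)]; P=cast(c,q,z); d=P[0]-P[1]
    print("bar",np.round(q,1).tolist(),"centre",P.mean(0).round(4),"sep",np.linalg.norm(d).round(4),"ang",round((np.degrees(np.arctan2(d[1],d[0]))+90)%180-90,1))
def box(n,c,p,z=.06,sub=True):
    g=cv2.cvtColor(c["img"],cv2.COLOR_RGB2GRAY); p=np.array(p,np.float32)
    q=cv2.cornerSubPix(g,p.reshape(-1,1,2).copy(),(3,3),(-1,-1),(3,30,.01)).reshape(-1,2) if sub else p
    q=np.where(np.abs(q-p).max(1,keepdims=True)>2.5,p,q)
    P=cast(c,q,z); m,l,w,a=rect(P)
    print(n,(q-p).round(1).tolist(),"centre",m.round(4),"L",l.round(4),"W",w.round(4),"ang",round((a+90)%180-90,1))
E
python3 - <<'E'
from h import *
c=np.load("pics/w3.npz")
bar(c,(282,156),(283,219),.088); bar(c,(401,193),(384,262),.06)
box("bard",c,[(268,127),(297,126),(295,242),(270,243)],.088)
box("boxd",c,[(257,118),(307,118),(304,242),(261,242)])
box("boxa",c,[(156,47),(210,52),(202,263),(157,257)])
box("boxc",c,[(54,122),(95,133),(80,271),(42,262)])
E
python3 -m handwheel '0 0 0 .85;0 0 0 .85;-.19 .85 0 0;-.19 .85 0 0;-.19 .85 0 0;-.19 .85 0 0;-.19 .85 0 0;-.19 .85 0 0;0 0 0 0'|egrep 'time|pos'; python3 go.py .555 .078 .3 1 && python3 snap.py w4; python3 - <<'E'
import cv2
i=cv2.imread("pics/w4.png")[85:275,240:440]
i=cv2.convertScaleAbs(cv2.resize(i,None,fx=3,fy=3,interpolation=cv2.INTER_CUBIC),alpha=1.3); cv2.imwrite("pics/w4c.png",i)
E
```

```text
bar [[282.2, 155.4], [282.4, 219.2]] centre [ 0.5219 -0.0744  0.088 ] sep 0.0762 ang 9.3
bar [[400.2, 192.7], [383.7, 261.4]] centre [0.5582 0.077  0.06  ] sep 0.0966 ang 2.2
bard [[-1.7000000476837158, 0.6000000238418579], [-0.30000001192092896, 0.8999999761581421], [0.30000001192092896, 0.5], [0.4000000059604645, -0.30000001192092896]] centre [ 0.5217 -0.0746] L 0.1374 W 0.0322 ang 9.8
boxd [[1.0, -2.200000047683716], [0.0, 0.0], [0.5, -0.20000000298023224], [-0.20000000298023224, -0.10000000149011612]] centre [ 0.5214 -0.0742] L 0.1594 W 0.0581 ang 9.2
boxa [[0.0, 0.0], [-1.399999976158142, -0.10000000149011612], [0.0, 0.0], [1.899999976158142, -0.30000001192092896]] centre [ 0.519  -0.2014] L 0.2589 W 0.0583 ang 3.1
boxc [[0.30000001192092896, -1.600000023841858], [-0.20000000298023224, 0.20000000298023224], [0.0, 0.0], [1.7000000476837158, -1.399999976158142]] centre [ 0.5881 -0.3413] L 0.1905 W 0.0479 ang -7.0
time_s: 11.55
tool_pos: [0.5535, 0.0796, 0.2826]
turn -0.03 shift [-0.05 -0.05 -0.58] pos [0.5535 0.0796 0.2826] yaw -179.16 t 11.55 F [ 0.3 -1.   0.2] w 0.0603 ff 0.0
```

View pics/w4c.png

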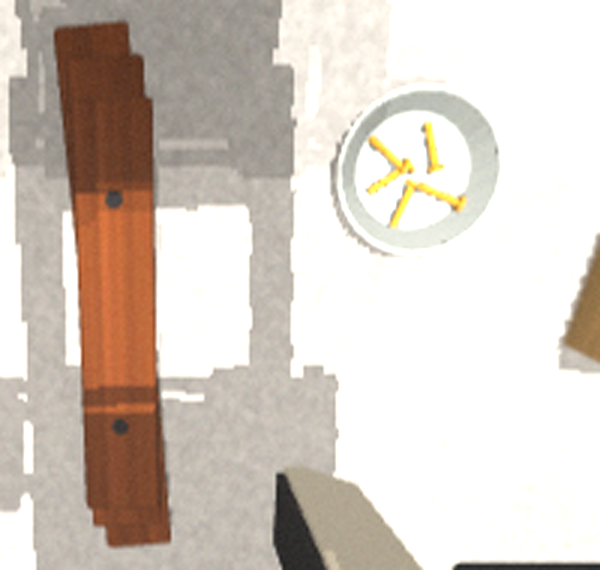

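Bar_d is placed within about 1 mm. Bar_c is now on top of the stack, with holes at about (278,151) and (280,227).

```bash
python3 - <<'E'
from h import *
c=np.load("pics/w4.npz"); bar(c,(278,151),(280,227),.06)
E
python3 go.py .5565 .0775 .068 1.8
```

```text
bar [[277.5, 149.9], [279.8, 226.8]] centre [0.5571 0.0771 0.06  ] sep 0.0979 ang 2.3
turn -0.2 shift [-0.1  -0.04  7.16] pos [0.5535 0.0786 0.2829] yaw -179.21 t 11.6 F [-0.7  0.5  0.7] w 0.0604 ff 0.0
```

```bash
python3 -m handwheel '-.13 -.05 .9 -.28;0 0 .95 0;0 0 .95 0;0 0 .95 0;0 0 .95 0;0 0 .95 0;0 0 .9 0;0 0 .3 0;0 0 .25 0;0 0 .06 0;0 0 0 0' |egrep 'time|pos'; python3 go.py .5577 .0771 .068 2
```

```text
time_s: 12.98
tool_pos: [0.5587, 0.0767, 0.0704]
turn 0.02 shift [0.03 0.01 0.08] pos [0.5587 0.0767 0.0704] yaw -177.89 t 12.975 F [0.7 0.1 0.7] w 0.0604 ff 0.0
```

```bash
python3 -m handwheel '.03 0 .07 0;0 0 0 0;0 0 0 0;0 0 0 0;0 0 0 0;0 0 0 0;0 0 0 0' -1 20|egrep 'time|pos|wid|force' ; python3 -m handwheel '0 0 -.3 0;0 0 -1 0;0 0 -1 0;0 0 -1 0;0 0 -1 0;0 0 -.4 0;0 0 0 0' |egrep 'time|pos|wid'; python3 go.py .59 -.335 .205 -7.5
```

```text
time_s: 13.85
tool_pos: [0.5573, 0.0767, 0.0677]
force: [-0.3, 0.7, 1.8]
gripper_width: 0.0319
finger_force: 20.0
time_s: 14.72
tool_pos: [0.5577, 0.0768, 0.2093]
gripper_width: 0.032
turn 1.92 shift [ -2.86 -13.47   0.14] pos [0.5577 0.0768 0.2093] yaw -177.89 t 14.725 F [-0.   0.5 -1.1] w 0.032 ff 19.999597370624542
```

```bash
python3 -m handwheel '0 0 0 .96;0 0 0 .96;-.19 -.9 0 0;-.19 -.9 0 0;-.19 -.9 0 0;-.19 -.9 0 0;-.19 -.9 0 0;-.19 -.9 0 0;-.19 -.9 0 0;-.19 -.9 0 0;-.19 -.9 0 0;-.19 -.9 0 0;-.19 -.9 0 0;-.19 -.9 0 0;-.19 -.9 0 0;-.19 -.9 0 0;-.19 -.9 0 0;0 0 0 0;0 0 0 0' |egrep 'time|pos'; python3 go.py .59 -.335 .205 -7.5;  python3 snap.py w5
```

```text
time_s: 17.1
tool_pos: [0.5886, -0.3351, 0.2068]
turn 0.0 shift [-0.04  0.01  0.06] pos [ 0.5886 -0.3351  0.2068] yaw 172.5 t 17.1 F [ 0.9  0.8 -1.1] w 0.0317 ff 19.999786019325256
```

View pics/w5.png

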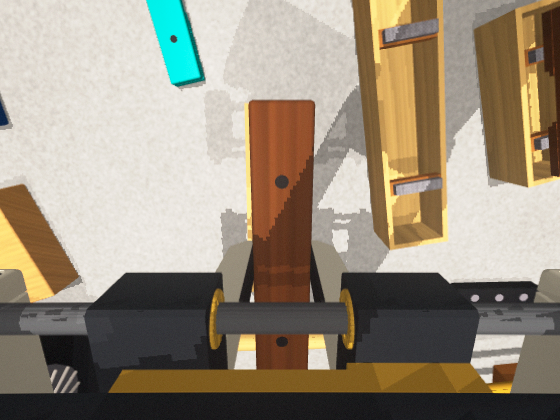

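The held bar hides box_c, so I'll side-step for a clear view.

```bash
python3 -m handwheel '-.35 .9 -.4 0;-.35 .9 -.4 0;-.35 .9 -.4 0;-.35 .9 0 0;0 0 0 0;0 0 0 0' |egrep 'time|pos'; python3 snap.py w6
```

```text
time_s: 17.9
tool_pos: [0.6446, -0.234, 0.2442]
```

View pics/w6.png

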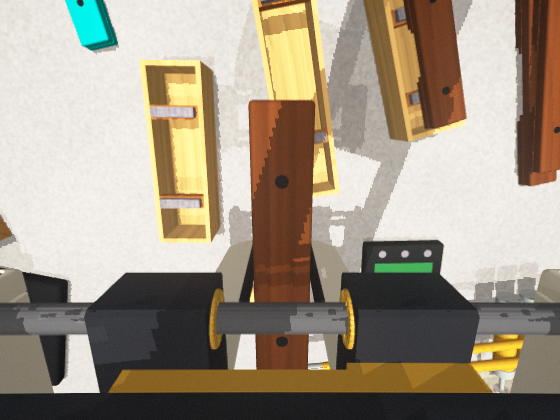

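Box_c is fully visible, with corners at about (141,61), (202,61), (211,241) and (160,241) and felts at (173,112) and (181,203).

```bash
python3 - <<'E'
from h import *
c=np.load("pics/w6.npz")
L=[(141,60.5),(202,61),(211,241.5),(159.5,241)]
box("boxc",c,L); box("boxc raw",c,L,sub=False)
P=cast(c,[(173,112),(181,203)],.068);print(P.round(4).tolist(),P.mean(0).round(4),np.linalg.norm(P[0]-P[1]).round(4))
E
python3 go.py .59 -.335 .205 -7
```

```text
boxc [[0.0, 0.0], [-2.4000000953674316, -0.4000000059604645], [-0.4000000059604645, 0.0], [0.0, 0.0]] centre [ 0.5912 -0.3386] L 0.1927 W 0.0589 ang -8.4
boxc raw [[0.0, 0.0], [0.0, 0.0], [0.0, 0.0], [0.0, 0.0]] centre [ 0.5914 -0.338 ] L 0.1926 W 0.0603 ang -8.6
[[0.5442, -0.3306, 0.068], [0.6387, -0.344, 0.068]] [ 0.5915 -0.3373  0.068 ] 0.0954
turn -0.1 shift [ 1.39 -3.54  1.31] pos [ 0.6444 -0.2345  0.2442] yaw 172.51 t 17.95 F [-0.2  0.  -1.3] w 0.0317 ff 19.99972254037857
```

```bash
python3 go.py .5913 -.338 .13 -8.3; python3 -m handwheel '0 0 0 .16;.34 -.9 0 0;.34 -.9 0 0;.34 -.9 .6 0;.34 -.9 .6 0;0 0 .6 0;0 0 .6 0;0 0 .6 0;0 0 .6 0;0 0 .4 0;0 0 0 0' |egrep 'time|pos'; python3 go.py .5913 -.338 .0965 -8.3
```

```text
turn 0.16 shift [ 1.25 -3.67  3.81] pos [ 0.6444 -0.2345  0.2442] yaw 172.51 t 17.95 F [-0.2  0.  -1.3] w 0.0317 ff 19.99972254037857
time_s: 19.32
tool_pos: [0.5884, -0.3346, 0.1229]
turn 0.01 shift [-0.11 -0.1   0.88] pos [ 0.5884 -0.3346  0.1229] yaw 171.73 t 19.325 F [0.5 0.2 0.1] w 0.0318 ff 19.999682307243347
```

```bash
python3 -m handwheel '-.11 -.1 .4 0;0 0 .25 0;0 0 .12 0;0 0 .06 0;0 0 0 0;0 0 0 0' |egrep 'time|pos|force'; python3 go.py .5913 -.338 .0957 -8.3
```

```text
time_s: 20.08
tool_pos: [0.592, -0.3389, 0.1]
force: [-0.5, 0.0, -0.2]
finger_force: 20.0
turn 0.0 shift [0.03 0.03 0.14] pos [ 0.592  -0.3389  0.1   ] yaw 171.71 t 20.075 F [-0.5  0.  -0.2] w 0.0318 ff 19.999646544456482
```

```bash
python3 -m handwheel '.02 .02 .05 0;0 0 .05 0;0 0 0 0;0 0 .03 0;0 0 .02 0;0 0 0 0' |egrep 'time|pos|force'; python3 go.py .5913 -.338 .0957 -8.3
```

```text
time_s: 20.82
tool_pos: [0.5914, -0.3382, 0.0957]
force: [-2.4, 1.1, 3.8]
finger_force: 20.0
turn 0.0 shift [0.   0.01 0.  ] pos [ 0.5914 -0.3382  0.0957] yaw 171.71 t 20.825 F [-2.4  1.1  3.8] w 0.0318 ff 20.000426173210144
```

Bar_c is in contact with the felts. I'll release, rise, and measure the placed bar and box_a from above.

```bash
python3 -m handwheel '0 0 0 0;0 0 0 0;0 0 0 0;0 0 0 0' 0.3 20 |egrep 'force' && python3 -m handwheel '0 0 -.3 0;0 0 -1 0;0 0 -1 0;0 0 -1 0;0 0 -1 0;0 0 -1 0;0 0 -1 0;0 0 0 0'|egrep 'time|pos' && python3 snap.py w7;  python3 go.py .555 .078 .29 4; python3 - <<'E'
import cv2
i=cv2.imread("pics/w7.png")[0:280,200:470]
i=cv2.resize(i,None,fx=2.1,fy=2.1,interpolation=cv2.INTER_CUBIC); cv2.imwrite("pics/w7c.png",i)
E
```

```text
force: [-0.2, -0.4, 0.1]
finger_force: 0.0
time_s: 22.32
tool_pos: [0.5926, -0.3389, 0.2888]
turn -2.46 shift [ 0.26 13.94 -0.13] pos [ 0.592  -0.3385  0.2862] yaw 171.71 t 22.375 F [-0.6  0.5 -0.4] w 0.0606 ff 0.0
```

View pics/w7c.png

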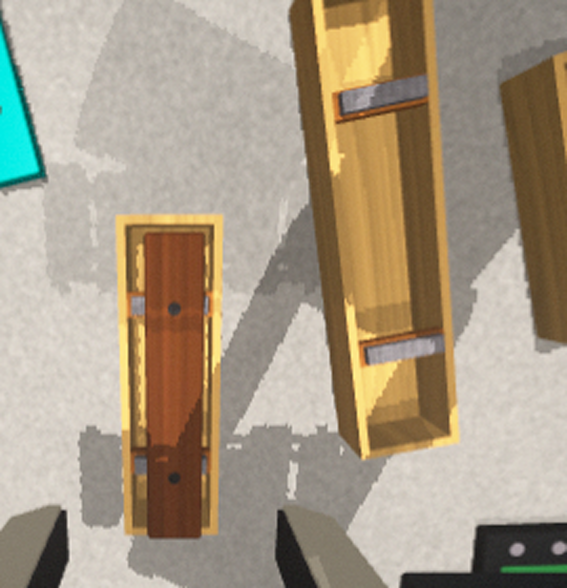

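Bar_c is centred in box_c, with holes at crop (174,308) and (174,478) and the rim from (116,215) to (217,534). I'll verify the numbers, tune a felt detector, and move to the stack.

```bash
python3 - <<'E'
from h import *
c=np.load("pics/w7.npz"); bar(c,(283,147),(283,228),.088)
box("boxc",c,[(200+u/2.1,v/2.1) for u,v in[(116,215),(222,215),(217,534),(125,534)]],sub=False)
c=np.load("pics/w6.npz");im=c["img"]
print(im[110:115,165:182:4].tolist(), im[150,175],im[112,145],im[20,170])
print(np.load("pics/w7.npz")["img"][166,385])
E
python3 -m handwheel '0 0 0 -.8;0 0 0 -.8;0 0 0 -.86;0 .9 0 0;0 .9 0 0;0 .9 0 0;0 .9 0 0;0 .9 0 0;0 .9 0 0;0 .9 0 0;0 .9 0 0;0 .9 0 0;0 .9 0 0;0 .9 0 0;0 .9 0 0;0 .9 0 0;0 .9 0 0;.02 .9 0 0;.2 .44 0 0' |egrep 'time|pos'; python3 -m handwheel '0 0 0 0'|grep time;  python3 go.py .557 .078 .29 4; python3 snap.py w8
cat >> h.py <<'E'
def predict(c,x,y,ang,sep,z):
    a=np.radians(ang);d=np.array([np.cos(a),np.sin(a),0])*sep/2;o=np.array([x,y,z]);return proj(c,[o-d,o+d])
def topbar(c,x,y,ang,sep,z,r=7):
    q=predict(c,x,y,ang,sep,z); g=cv2.GaussianBlur(cv2.cvtColor(c["img"],cv2.COLOR_RGB2GRAY),(3,3),0); out=[]
    for u,v in q.round().astype(int):
        w=g[v-r:v+r+1,u-r:u+r+1]; k=np.unravel_index(w.argmin(),w.shape); out.append((u-r+k[1],v-r+k[0])); print("min",w.min(),"med",np.median(w),out[-1],"pred",(u,v))
    q=[hole(c,p,4) for p in out]; P=cast(c,q,z);d=P[1]-P[0]
    print("centre",P.mean(0).round(4),"sep",np.linalg.norm(d).round(4),"ang",round(np.degrees(np.arctan2(d[1],d[0])),2)); return P
E
python3 - <<'E'
from h import *
c=np.load("pics/w8.npz"); topbar(c,.559,.077,4,.116,.04)
E
```

```text
bar [[282.6, 146.2], [282.6, 227.3]] centre [ 0.5916 -0.3371  0.088 ] sep 0.097 ang -8.4
boxc [[0.0, 0.0], [0.0, 0.0], [0.0, 0.0], [0.0, 0.0]] centre [ 0.5918 -0.3392] L 0.1941 W 0.0592 ang -8.1
[[[205, 196, 199], [193, 185, 192], [208, 201, 205], [219, 211, 216], [208, 201, 204]], [[210, 201, 205], [198, 188, 192], [210, 204, 209], [215, 209, 212], [206, 197, 204]], [[203, 196, 200], [198, 192, 197], [206, 201, 204], [207, 200, 204], [208, 200, 203]], [[205, 198, 202], [200, 193, 198], [208, 200, 203], [210, 202, 207], [209, 202, 206]], [[209, 201, 206], [205, 199, 204], [217, 212, 215], [212, 205, 209], [201, 193, 197]]] [254 238 146] [254 243 197] [236 233 228]
[169 161 166]
time_s: 24.75
tool_pos: [0.5546, 0.0797, 0.2825]
time_s: 24.88
turn 0.02 shift [-0.07 -0.04 -0.22] pos [0.5547 0.079  0.2833] yaw -175.92 t 24.875 F [-0.1 -0.7 -0.1] w 0.0601 ff 0.0
min 37 med 57.0 (np.int64(279), np.int64(140)) pred (np.int64(279), np.int64(141))
min 44 med 66.0 (np.int64(279), np.int64(228)) pred (np.int64(279), np.int64(228))
centre [0.5581 0.0763 0.04  ] sep 0.1165 ang 3.63
```

```bash
python3 -m handwheel '-.11 -.1 .9 .05;0 0 .95 0;0 0 .95 0;0 0 .95 0;0 0 .95 0;0 0 .95 0;0 0 .95 0;0 0 .6 0;0 0 .4 0;0 0 .2 0;0 0 .05 0;0 0 0 0' |egrep 'time|pos'; python3 go.py .5581 .0763 .048 3.8
```

```text
time_s: 26.42
tool_pos: [0.5596, 0.0759, 0.0494]
turn -0.01 shift [0.05 0.02 0.05] pos [0.5596 0.0759 0.0494] yaw -176.24 t 26.425 F [-0.   0.2  0.6] w 0.0605 ff 0.0
```

```bash
python3 - <<'E'
from h import *
c=np.load("pics/w7.npz"); im=c["img"].astype(int)
# felt pixels: low saturation band next to bar, row profiles
for r in (145,146,219,220,221): print(r,[tuple(im[r,u]) for u in range(258,304,2)] if r in(145,220) else "")
E
```

```text
145 [(np.int64(243), np.int64(206), np.int64(119)), (np.int64(228), np.int64(165), np.int64(88)), (np.int64(174), np.int64(131), np.int64(102)), (np.int64(149), np.int64(144), np.int64(143)), (np.int64(153), np.int64(144), np.int64(146)), (np.int64(140), np.int64(135), np.int64(135)), (np.int64(141), np.int64(79), np.int64(47)), (np.int64(134), np.int64(72), np.int64(44)), (np.int64(124), np.int64(70), np.int64(37)), (np.int64(124), np.int64(70), np.int64(41)), (np.int64(145), np.int64(81), np.int64(45)), (np.int64(101), np.int64(67), np.int64(51)), (np.int64(59), np.int64(56), np.int64(54)), (np.int64(61), np.int64(57), np.int64(55)), (np.int64(126), np.int64(71), np.int64(38)), (np.int64(123), np.int64(69), np.int64(40)), (np.int64(130), np.int64(74), np.int64(41)), (np.int64(133), np.int64(74), np.int64(43)), (np.int64(132), np.int64(72), np.int64(42)), (np.int64(104), np.int64(57), np.int64(35)), (np.int64(156), np.int64(147), np.int64(151)), (np.int64(204), np.int64(125), np.int64(58)), (np.int64(242), np.int64(204), np.int64(114))]
146 
219 
220 [(np.int64(179), np.int64(151), 
[... 307 characters left out ...]
p.int64(54), np.int64(36)), (np.int64(93), np.int64(56), np.int64(34)), (np.int64(92), np.int64(53), np.int64(38)), (np.int64(102), np.int64(60), np.int64(38)), (np.int64(100), np.int64(58), np.int64(36)), (np.int64(100), np.int64(59), np.int64(37)), (np.int64(97), np.int64(58), np.int64(38)), (np.int64(93), np.int64(55), np.int64(39)), (np.int64(91), np.int64(51), np.int64(34)), (np.int64(93), np.int64(55), np.int64(35)), (np.int64(93), np.int64(56), np.int64(36)), (np.int64(98), np.int64(57), np.int64(33)), (np.int64(101), np.int64(92), np.int64(93)), (np.int64(118), np.int64(90), np.int64(70)), (np.int64(181), np.int64(125), np.int64(71)), (np.int64(207), np.int64(161), np.int64(90))]
221
```

```bash
python3 -m handwheel '.05 .02 .05 0;0 0 0 0;0 0 0 0;0 0 0 0;0 0 0 0;0 0 0 0;0 0 0 0' -1 20|egrep 'time|pos|wid|force' ; python3 -m handwheel '0 0 -.3 0;0 0 -1 0;0 0 -1 0;0 0 -1 0;0 0 -1 0;0 0 -1 0;0 0 -1 0;0 0 0 0' |egrep 'time|pos|wid'; python3 go.py .503 .252 .245 -12.5
```

```text
time_s: 27.3
tool_pos: [0.5575, 0.0764, 0.0473]
force: [-2.1, 0.4, 2.0]
gripper_width: 0.0317
finger_force: 20.0
time_s: 28.3
tool_pos: [0.5591, 0.0764, 0.2395]
gripper_width: 0.0316
turn 3.25 shift [ 3.09  5.31 -0.18] pos [0.5591 0.0764 0.2395] yaw -176.24 t 28.3 F [ 0.2  0.1 -0.7] w 0.0316 ff 19.994046986103058
```

```bash
python3 -m handwheel '0 0 0 .8;0 0 0 .8;0 0 0 .8;0 0 0 .85;.44 .76 -.03 0;.44 .76 -.03 0;.44 .76 -.03 0;.44 .76 -.03 0;.44 .76 -.03 0;.44 .76 -.03 0;.44 .76 0 0;0 0 0 0;0 0 0 0' |egrep 'time|pos'; python3 go.py .503 .252 .245 -12.5; python3 snap.py w9; python3 - <<'E'
from h import *
c=np.load("pics/w9.npz")
# predicted rim corners from the rough fix, refined with line fits later
a=np.radians(-12.6);X=np.array([np.cos(a),np.sin(a)]);Y=np.array([-X[1],X[0]]);o=np.array([.473,.343])
Q=[[*(o+sx*.115*X+sy*.03*Y),.06] for sx,sy in((-1,-1),(-1,1),(1,1),(1,-1))]; print(proj(c,Q).round(1).tolist())
F=[[*(o+s*.058*X),.068] for s in(-1,1)]; print(proj(c,F).round(1).tolist())
i=c["img"][:,:,::-1]; cv2.imwrite("pics/w9c.png",cv2.resize(i[0:280,280:550],None,fx=2.1,fy=2.1,interpolation=cv2.INTER_CUBIC))
E
```

```text
time_s: 29.92
tool_pos: [0.5015, 0.2515, 0.2404]
turn 0.0 shift [-0.05  0.03 -0.15] pos [0.5015 0.2515 0.2404] yaw 167.52 t 29.925 F [ 0.   0.3 -0.8] w 0.0319 ff 19.99393343925476
[[336.3, 28.7], [399.3, 28.5], [377.5, 250.8], [326.2, 250.7]]
[[365.2, 91.9], [356.9, 205.6]]
```

```bash
cat >> h.py <<'E'
def felt2(c,pred,r=28):
    im=cv2.GaussianBlur(c["img"],(5,5),0).astype(int); R,G,B=im[...,0],im[...,1],im[...,2]
    m=((B-G>=1)&(R-G>=3)&(R-G<=16)).astype(np.uint8); m=cv2.morphologyEx(m,cv2.MORPH_OPEN,np.ones((3,3),np.uint8)); out=[]
    for u,v in np.round(pred).astype(int):
        w=np.zeros_like(m); s=np.s_[max(v-r,0):v+r,max(u-r,0):u+r]; w[s]=m[s]
        n,L,st,ce=cv2.connectedComponentsWithStats(w); k=1+st[1:,4].argmax()
        rc=cv2.minAreaRect(np.argwhere(L==k)[:,::-1].astype(np.float32)); P=cast(c,cv2.boxPoints(rc),.068)
        print("felt",np.round(rc[0],1),st[k,4],"sizes",sorted([np.linalg.norm(P[0]-P[1]).round(4),np.linalg.norm(P[1]-P[2]).round(4)])); out.append(rc[0])
    P=cast(c,out,.068)[:,:2]; d=P[1]-P[0]; print("felt mid",P.mean(0).round(4),"sep",np.hypot(*d).round(4),"ang",round(np.degrees(np.arctan2(d[1],d[0])),2))
E
python3 - <<'E'
from h import *
print("check c (eye: 173,112 181,203)"); felt2(np.load("pics/w6.npz"),[(173,112),(181,203)])
c=np.load("pics/w9.npz"); felt2(c,[(365,92),(357,206)])
L=[[336.3,28.7],[399.3,28.5],[377.5,250.8],[326.2,250.7]]
box("boxb",c,L)
E
```

```text
check c (eye: 173,112 181,203)
felt [172.  111.8] 277 sizes [np.float64(0.0066), np.float64(0.0403)]
felt [175.  202.5] 139 sizes [np.float64(0.0057), np.float64(0.0285)]
felt mid [ 0.5906 -0.341 ] sep 0.0953 ang -11.4
felt [365.1  92.6] 251 sizes [np.float64(0.0062), np.float64(0.0392)]
felt [351.  205.5] 105 sizes [np.float64(0.0057), np.float64(0.0217)]
felt mid [0.4726 0.3398] sep 0.1154 ang -15.73
boxb [[0.0, 0.0], [-0.800000011920929, -2.0999999046325684], [0.0, 0.0], [0.0, 0.0]] centre [0.4725 0.3429] L 0.2309 W 0.0595 ang -12.5
```

View pics/w9c.png

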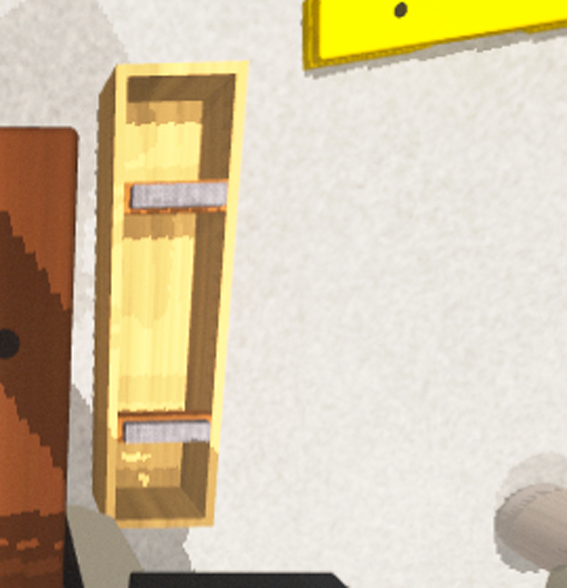

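Box_b in the crop: felts at (179,196) and (167,431), corners (118,66), (248,62), (212,525). The mask clipped the second felt, so I'll use the crop readings.

```bash
python3 - <<'E'
from h import *
c=np.load("pics/w9.npz"); f=lambda L:[(280+(u+.5)/2.1-.5,(v+.5)/2.1-.5) for u,v in L]
P=cast(c,f([(179,196),(167,431)]),.068);d=P[1]-P[0];print(P.mean(0).round(4),np.linalg.norm(d),np.degrees(np.arctan2(d[1],d[0])))
C=cast(c,f([(118,65),(249,61),(213,526)]),.06);print(C.round(4).tolist(),"centre",((C[0]+C[2])/2).round(4),np.linalg.norm(C[2]-C[1]),np.linalg.norm(C[1]-C[0]),np.degrees(np.arctan2(*(C[2]-C[1])[1::-1])),np.degrees(np.arctan2(*(C[1]-C[0])[1::-1])-np.pi/2))
E
```

```text
[0.4734 0.3441 0.068 ] 0.11420132462422167 -11.234568933736227
[[0.3558, 0.3382, 0.06], [0.3673, 0.3964, 0.06], [0.592, 0.3514, 0.06]] centre [0.4739 0.3448 0.06  ] 0.22911349095485214 0.05937243983046576 -11.320824380492468 -11.209338025232784
```

```bash
python3 go.py .4737 .3436 .13 -11.3; python3 -m handwheel '0 0 0 -.24;.2 .9 0 0;.2 .9 0 0;.2 .9 .4 0;.02 .3 .6 0;0 0 .6 0;0 0 .6 0;0 0 .6 0;0 0 .6 0;0 0 0 0;0 0 0 0' |egrep 'time|pos'; python3 go.py .4737 .3436 .0957 -11.3
```

```text
turn -0.24 shift [1.52 2.83 3.69] pos [0.5017 0.2513 0.2407] yaw 167.49 t 29.975 F [ 0.2 -0.4 -1.2] w 0.0317 ff 19.99406486749649
time_s: 31.35
tool_pos: [0.5015, 0.3442, 0.1401]
turn 0.0 shift [ 0.9  -0.2   1.48] pos [0.5015 0.3442 0.1401] yaw 168.7 t 31.35 F [-0.2 -0.4 -0.9] w 0.0319 ff 19.99405324459076
```

```bash
python3 -m handwheel '.45 -.1 0 0;.45 -.1 0 0;0 0 .5 0;0 0 .5 0;0 0 .2 0;0 0 .08 0;0 0 0 0;0 0 0 0' |egrep 'time|force'; python3 go.py .4737 .3436 .0957 -11.3
```

```text
time_s: 32.35
force: [0.3, -0.5, -1.5]
finger_force: 20.0
turn -0.0 shift [ 0.01 -0.    0.2 ] pos [0.4739 0.3436 0.1016] yaw 168.7 t 32.35 F [ 0.3 -0.5 -1.5] w 0.0319 ff 19.994166791439056
```

```bash
python3 -m handwheel '0 0 .08 0;0 0 .05 0;0 0 0 0;0 0 .04 0;0 0 .03 0;0 0 0 0' |egrep 'time|pos|force'; python3 go.py .4737 .3436 .0955 -11.3
```

```text
time_s: 33.1
tool_pos: [0.4735, 0.3435, 0.0953]
force: [-0.5, -0.4, 0.2]
finger_force: 20.0
turn 0.0 shift [-0.01  0.   -0.01] pos [0.4735 0.3435 0.0953] yaw 168.71 t 33.1 F [-0.5 -0.4  0.2] w 0.0315 ff 19.994279444217682
```

```bash
python3 -m handwheel '0 0 .02 0;0 0 .01 0;0 0 0 0' |egrep 'time|pos|force'
```

```text
time_s: 33.48
tool_pos: [0.4736, 0.3436, 0.0953]
force: [-3.6, -3.5, 7.8]
finger_force: 20.0
```

```bash
python3 -m handwheel '0 0 0 0;0 0 0 0;0 0 0 0;0 0 0 0' 0.3 20 |egrep 'force' && python3 -m handwheel '0 0 -.3 0;0 0 -1 0;0 0 -1 0;0 0 -1 0;0 0 -1 0;0 0 -1 0;0 0 -1 0;0 0 0 0'|egrep 'time|pos' && python3 snap.py w10;  python3 go.py .561 .077 .29 5.6
cat >> h.py <<'E'
def check(c,x,y,ang,half,sep):
    """placed bar: holes, and the felt seen either side of it at both felts (camera near above)"""
    P=topbar(c,x,y,ang,sep,.088)
    a=np.radians(ang);X=np.array([np.cos(a),np.sin(a),0]);Y=np.array([-X[1],X[0],0]);o=np.array([x,y,.068]); im=cv2.GaussianBlur(c["img"],(3,3),0).astype(int)
    for s in(-1,1):
        for dx in (-.002,.001):
            t=np.arange(-32,33)*.001; q=proj(c,[o+X*(s*half+dx)+Y*k for k in t]).round().astype(int); v=im[q[:,1],q[:,0]]
            f=(np.abs(v[:,0]-v[:,1])<=18)&(np.abs(v[:,1]-v[:,2])<=12); b=(v[:,0]-v[:,2]>35)
            print(s,"".join("F" if i else("b" if j else ".") for i,j in zip(f,b)))
E
python3 - <<'E'
from h import *
print("bar c"); check(np.load("pics/w7.npz"),.5916,-.338,-8.3,.048,.097)
print("bar d"); check(np.load("pics/w3.npz"),.5215,-.0744,9.2,.039,.077)
print("bar b"); check(np.load("pics/w10.npz"),.4737,.3442,-11.3,.058,.1165)
E
```

```text
force: [-0.0, -0.8, -0.0]
finger_force: 0.0
time_s: 34.98
tool_pos: [0.4748, 0.3443, 0.2873]
turn -3.38 shift [-2.01 -9.13 -0.17] pos [0.4741 0.3438 0.2849] yaw 168.71 t 35.025 F [-0.3 -1.3 -0.1] w 0.0606 ff 0.0
bar c
min 58 med 86.0 (np.int64(283), np.int64(146)) pred (np.int64(282), np.int64(146))
min 41 med 63.0 (np.int64(282), np.int64(228)) pred (np.int64(282), np.int64(227))
centre [ 0.5915 -0.3371  0.088 ] sep 0.0973 ang -8.5
-1 bbbbbbbbbFFFFFFFFbbbbbbbbbbbbbbbbbbbbbbbbbbbbbbbbbFFbbbbbbbbb.FFF
-1 bbbbbbbbbFFFFFF..bbbbbbbbbbbbbbFFFFF.bbbbbbbbbbbbb.Fbbbbbbbbb.FFF
1 .bbbbbbbb.FFFFFFFbbbbbbbbbbbbbbbbbbbbbbbbbbbbbbbbbFFbbbbbbbbbFFFF
1 .bbbbbbbbbFFFFFFFbbbbbbbbbbbbbbbbbbbbbbbbbbbbbbbbbFFbbbbbbbbbFFFF
bar d
min 44 med 64.0 (np.int64(283), np.int64(156)) pred (np.int64(282), np.int64(155))
min 48 med 71.0 (np.int64(282), np.int64(219)) pred (np.int64(282), np.int64(219))
centre [ 0.5219 -0.0744  0.088 ] sep 0.0754 ang 9.25
-1 ..bbbbbbbb.FFFFbbbbbbbbbbbbbbbbbbbbbbbbbbbbbbbbbFFFFFbbbbbbbbbbFF
-1 ..bbbbbbbbbFFFFbbbbbbbbbbbbbbFFFFF.bbbbbbbbbbbbbFFFFFbbbbbbbbbbFF
1 Fbbbbbbbbb.FFFFFbbbbbbbbbbbbbbbbbbbbbbbbbbbbbbbbb.FFFbbbbbbbbb.FF
1 F.bbbbbbbb.FFFFFbbbbbbbbbbbbbbbbbbbbbbbbbbbbbbbbbFFFFbbbbbbbbb.FF
bar b
min 57 med 83.0 (np.int64(279), np.int64(139)) pred (np.int64(280), np.int64(138))
min 41 med 62.0 (np.int64(280), np.int64(235)) pred (np.int64(280), np.int64(236))
centre [0.4744 0.3443 0.088 ] sep 0.1153 ang -11.45
-1 FF.bbbbbbbbFFFFFbbbbbbbbbbbbbbbbbbbbbbbbbbbbbbbbbbFFFFbbbbbbbbb.F
-1 FF.bbbbbbbbFFFFFbbbbbbbbbbbbbbFFFFFFbbbbbbbbbbbbbbFFFFbbbbbbbbbFF
1 FFbbbbbbbbbFFFFbbbbbbbbbbbbbbbbbbbbbbbbbbbbbbbbbbFFFFFbbbbbbbbb.F
1 FFbbbbbbbbbFFFFbbbbbbbbbbbbbbbbbbbbbbbbbbbbbbbbbbFFFFFbbbbbbbbb.F
```

Bars d and b are centred within about 0.5 mm. Bar_c is about 2.5 mm off sideways, and with plenty of time left I'll go back and mend it.

```bash
python3 go.py .5914 -.3382 .285 -8.3; python3 -m handwheel '0 0 0 -.6;-.18 -.95 0 0;-.18 -.95 0 0;-.18 -.95 0 0;-.18 -.95 0 0;-.18 -.95 0 0;-.18 -.95 0 0;-.18 -.95 0 0;-.18 -.95 0 0;-.18 -.95 0 0;-.18 -.95 0 0;-.18 -.95 0 0;-.18 -.95 0 0;-.18 -.95 0 0;-.18 -.95 0 0;-.18 -.95 0 0;-.18 -.95 0 0' |egrep 'time|pos'; python3 go.py .5914 -.3382 .285 -8.3
```

```text
turn -0.6 shift [ -7.15 -21.93  -0.  ] pos [0.4741 0.3438 0.2849] yaw 168.71 t 35.025 F [-0.3 -1.3 -0.1] w 0.0606 ff 0.0
time_s: 37.15
tool_pos: [0.4925, -0.121, 0.2815]
turn 0.0 shift [-4.31 -6.69 -0.12] pos [ 0.4925 -0.121   0.2815] yaw 171.7 t 37.15 F [0.4 0.3 0.5] w 0.0604 ff 0.0
```

```bash
python3 -m handwheel '-.54 -.835 0 0;-.54 -.835 0 0;-.54 -.835 0 0;-.54 -.835 0 0;-.54 -.835 0 0;-.54 -.835 0 0;-.54 -.835 0 0;-.54 -.835 0 0;0 0 .8 0;0 0 .9 0;0 0 .9 0;0 0 .9 0;0 0 .9 0;0 0 .9 0;0 0 .5 0;0 0 .2 0;0 0 0 0;0 0 0 0' |egrep 'time|pos'; python3 go.py .5914 -.3382 .0957 -8.3
```

```text
time_s: 39.4
tool_pos: [0.5933, -0.3377, 0.1047]
turn 0.0 shift [ 0.06 -0.03  0.3 ] pos [ 0.5933 -0.3377  0.1047] yaw 171.71 t 39.4 F [ 0.3  0.1 -0. ] w 0.0608 ff 0.0
```

```bash
python3 -m handwheel '.06 -.03 .15 0;0 0 .13 0;0 0 0 0;0 0 0 0' |egrep 'time|pos'; python3 -m handwheel '0 0 0 0;0 0 0 0;0 0 0 0;0 0 0 0;0 0 0 0;0 0 0 0' -1 20 |egrep 'pos|force|wid'; python3 -m handwheel '0 0 -.15 0;0 0 -.05 0;0 -.08 0 0;0 0 0 0;0 0 .08 0;0 0 .06 0;0 0 0 0;0 0 0 0'|egrep 'pos|force'; python3 go.py .5911 -.3404 .0957
```

```text
time_s: 39.9
tool_pos: [0.5906, -0.3379, 0.0948]
tool_pos: [0.5907, -0.3379, 0.0949]
force: [-1.4, -0.2, 0.3]
gripper_width: 0.0319
finger_force: 20.0
tool_pos: [0.5903, -0.3402, 0.0966]
force: [0.4, -0.9, -1.6]
finger_force: 20.0
turn 0.0 shift [-0.03 -0.    0.03] pos [ 0.5903 -0.3402  0.0966] yaw 171.71 t 41.65 F [ 0.4 -0.9 -1.6] w 0.0314 ff 19.999789595603943
```

```bash
python3 -m handwheel '0 0 .03 0;0 0 .025 0;0 0 0 0;0 0 .01 0;0 0 0 0' |egrep 'pos|force';python3 -m handwheel '0 0 0 0;0 0 0 0;0 0 0 0;0 0 0 0' 0.3 20 |egrep 'force' && python3 -m handwheel '0 0 -.3 0;0 0 -1 0;0 0 -1 0;0 0 -1 0;0 0 -1 0;0 0 -1 0;0 0 -1 0;0 0 0 0;0 0 0 0'|egrep 'time|pos' && python3 snap.py w11;  python3 go.py .5205 -.203 .29 2.3
python3 - <<'E'
from h import *
check(np.load("pics/w11.npz"),.5912,-.3395,-8.3,.048,.097)
E
```

```text
tool_pos: [0.5903, -0.3403, 0.0949]
force: [-2.0, 0.8, 2.0]
finger_force: 20.0
force: [-0.1, 0.1, -0.3]
finger_force: 0.0
time_s: 43.9
tool_pos: [0.5901, -0.3401, 0.2831]
turn -2.12 shift [ 2.13  4.65 -0.26] pos [ 0.5899 -0.3399  0.2822] yaw 171.71 t 43.95 F [ 1.   0.4 -1.2] w 0.0603 ff 0.0
min 61 med 86.0 (np.int64(281), np.int64(149)) pred (np.int64(281), np.int64(150))
min 42 med 63.0 (np.int64(281), np.int64(232)) pred (np.int64(281), np.int64(232))
centre [ 0.5906 -0.3397  0.088 ] sep 0.0979 ang -8.24
-1 F.bbbbbbbbb.FFF.bbbbbbbbbbbbbbbbbbbbbbbbbbbbbbbbbFFFFFbbbbbbbb.FF
-1 F.bbbbbbbbbbFFFbbbbbbbbbbbbbbFFFFFF.bbbbbbbbbbbbbFFFFFbbbbbbbb.FF
1 F.bbbbbbbbbFFFFFbbbbbbbbbbbbbbbbbbbbbbbbbbbbbbbbbFFFFFbbbbbbbbbFF
1 F.bbbbbbbbbFFFFFbbbbbbbbbbbbbbbbbbbbbbbbbbbbbbbbbFFFFFbbbbbbbbbFF
```

Bar_c is now centred. Next I look at box_a from directly above.

```bash
python3 -m handwheel '0 0 0 -.7;0 0 0 -.7;0 0 0 -.72;.42 .93 0 0;.42 .93 -.1 0;.42 .93 -.1 0;.42 .93 0 0;.42 .93 0 0;0 0 0 0;0 0 0 0' |egrep 'time|pos'; python3 snap.py w12; python3 go.py .5205 -.203 .29 2.3
cat >> h.py <<'E'
def scan(c,x,y,ang,half,L):
    a=np.radians(ang);X=np.array([np.cos(a),np.sin(a),0]);Y=np.array([-X[1],X[0],0]);o=np.array([x,y,0]); im=cv2.GaussianBlur(c["img"],(3,3),0).astype(int)
    def cls(pts):
        q=proj(c,pts).round().astype(int); q=np.clip(q,0,[559,419]); v=im[q[:,1],q[:,0]]; f=(np.abs(v[:,0]-v[:,1])<=18)&(np.abs(v[:,1]-v[:,2])<=12)
        return "".join("F" if i else "b" for i in f)
    t=np.arange(-40,41)*.001
    for s in(-1,1):
        for dx in(-.003,0,.003): print("across felt",s,dx,cls([o+X*(s*half+dx)+Y*k+[0,0,.068] for k in t]))
    for dy in(-.012,0,.012):
        for s in(-1,1): print("along",dy,s,"felt",cls([o+X*(s*half+k)+Y*dy+[0,0,.068] for k in np.arange(-15,16)*.001]),"end",cls([o+X*(s*L/2+k)+Y*dy+[0,0,.06] for k in np.arange(-15,16)*.001]))
E
python3 - <<'E'
from h import *
scan(np.load("pics/w12.npz"),.5205,-.2025,2.3,.068,.265)
E
```

```text
time_s: 45.2
tool_pos: [0.5216, -0.2036, 0.2888]
turn -0.0 shift [ 0.04  0.03 -0.04] pos [ 0.5217 -0.2039  0.2889] yaw -177.71 t 45.25 F [0.5 0.4 0.2] w 0.0601 ff 0.0
across felt -1 -0.003 FFFFFFFFbbbbbbbbbbFFFFFFFFFFFFFFFFFFFFFFFFFFFFFFFFFFFFFFFFFbbbbbbbbbbbFFFFFFFFFFF
across felt -1 0 FFFFFFFFbbbbbbbbbbFFFFFFFFFFFFFFFFFFFFFFFFFFFFFFFFFFFFFFFFFbbbbbbbbbbbFFFFFFFFFFF
across felt -1 0.003 FFFFFFFbbbbbbbbbbbFFFFFFFFFFFFFFFFFFFFFFFFFFFFFFFFFFFFFFFFFbbbbbbbbbbbFFFFFFFFFFF
across felt 1 -0.003 FFFFFFFFbbbbbbbbbbFFFFFFFFFFFFFFFFFFFFFFFFFFFFFFFFFFFFFFFFFFbbbbbbbbbbFFFFFFFFFFF
across felt 1 0 FFFFFFFFbbbbbbbbbbFFFFFFFFFFFFFFFFFFFFFFFFFFFFFFFFFFFFFFFFFFbbbbbbbbbbFFFFFFFFFFF
across felt 1 0.003 FFFFFFFFbbbbbbbbbbFFFFFFFFFFFFbFbbbbbbFbFFFFbbbbbFFFFFFFFFFFbbbbbbbbbbFFFFFFFFFFF
along -0.012 -1 felt bbbbbbbbbbbbFFFFFFFFbbbbbbbbbbb end FFFFFFFFFFFFFFbbbbbbbbbbbbbbbbb
along -0.012 1 felt bbbbbbbbbFFFFFFFFFFFbbbbbbbbbbb end bbbbbbbbbbbbbbbbbFFFFFFFFFFFFFF
along 0 -1 felt bbbbbbbbbbbbFFFFFFFFbbbbbbbbbbb end FFFFFFFFFFFFFFbbbbbbbbbbbbbbbbb
along 0 1 felt bbbbbbbbbFFFFFFFFFFFbbbbbbbbbbb end bbbbbbbbbbbbbbbbbbFFFFFFFFFFFFF
along 0.012 -1 felt bbbbbbbbbbbbFFFFFFFFbbbbbbbbbbb end FFFFFFFFFFFFFFbbbbbbbbbbbbbbbbb
along 0.012 1 felt bbbbbbbFFFFFFFFFFFFFbbbbbbbbbbb end bbbbbbbbbbbbbbbbbbFFFFFFFFFFFFF
```

```bash
python3 go.py .56 .0765 .29 5.7; python3 -m handwheel '0 0 0 -.68;-.13 .93 0 0;-.13 .93 0 0;-.13 .93 0 0;-.13 .93 0 0;-.13 .93 0 0;-.13 .93 0 0;-.13 .93 0 0;-.13 .93 0 0;-.13 .93 0 0;-.13 .93 0 0;0 0 0 0;0 0 0 0' |egrep 'time|pos'; python3 snap.py w13; python3 go.py .5612 .0762 .029 5.7
python3 - <<'E'
from h import *
topbar(np.load("pics/w13.npz"),.5616,.0767,5.7,.136,.02)
E
```

```text
turn -0.68 shift [-2.2   9.17 -0.04] pos [ 0.5217 -0.2039  0.2889] yaw -177.71 t 45.25 F [0.5 0.4 0.2] w 0.0601 ff 0.0
time_s: 46.88
tool_pos: [0.5331, 0.0773, 0.2893]
turn -0.01 shift [-0.93 -0.12  8.68] pos [0.533  0.077  0.2894] yaw -174.35 t 46.925 F [ 0.3 -0.4 -0.6] w 0.0603 ff 0.0
min 48 med 69.0 (np.int64(277), np.int64(149)) pred (np.int64(278), np.int64(151))
min 43 med 64.0 (np.int64(279), np.int64(244)) pred (np.int64(279), np.int64(244))
centre [0.5609 0.0759 0.02  ] sep 0.1371 ang 6.33
```

```bash
python3 -m handwheel '-.45 -.08 .7 -.06;-.46 -.07 .9 0;0 0 .95 0;0 0 .95 0;0 0 .95 0;0 0 .95 0;0 0 .95 0;0 0 .95 0;0 0 .6 0;0 0 .4 0;0 0 .15 0;0 0 0 0;0 0 0 0' |egrep 'time|pos|force'; python3 go.py .5606 .0754 .0285 6
```

```text
time_s: 48.55
tool_pos: [0.5612, 0.0765, 0.0372]
force: [-0.4, 0.1, 0.2]
finger_force: 0.0
turn 0.0 shift [ 0.02 -0.03  0.29] pos [0.5612 0.0765 0.0372] yaw -173.99 t 48.55 F [-0.4  0.1  0.2] w 0.0604 ff 0.0
```

```bash
python3 -m handwheel '.02 -.03 .15 0;0 0 .1 0;0 0 .03 0;0 0 0 0' |egrep 'pos|force'; python3 -m handwheel '0 0 0 0;0 0 0 0;0 0 0 0;0 0 0 0;0 0 0 0;0 0 0 0' -1 20 |egrep 'pos|force|wid'; python3 -m handwheel '0 0 -.3 0;0 0 -1 0;0 0 -1 0;0 0 -1 0;0 0 -1 0;0 0 -1 0;0 0 -.6 0;0 0 0 0;0 0 0 0'|egrep 'pos|force|wid|time'; python3 go.py .5202 -.2040 .2 2.4
```

```text
tool_pos: [0.5598, 0.0755, 0.0276]
force: [-0.5, -0.1, 0.5]
finger_force: 0.0
tool_pos: [0.56, 0.0755, 0.0279]
force: [-0.3, -0.6, 1.3]
gripper_width: 0.0316
finger_force: 20.0
time_s: 50.92
tool_pos: [0.5592, 0.0754, 0.2034]
force: [0.3, -1.3, -0.5]
gripper_width: 0.0317
finger_force: 20.0
turn 0.72 shift [ 1.69 -9.25  0.11] pos [0.5592 0.0754 0.2034] yaw -174.0 t 50.925 F [ 0.3 -1.3 -0.5] w 0.0317 ff 19.99984323978424
```

```bash
python3 -m handwheel '0 0 0 .72;.17 -.925 0 0;.17 -.925 0 0;.17 -.925 0 0;.17 -.925 0 0;.17 -.925 0 0;.17 -.925 0 0;.17 -.925 0 0;.17 -.925 0 0;.17 -.925 0 0;.17 -.925 0 0;0 0 .6 0;0 0 .6 0;0 0 .6 0;0 0 .6 0;0 0 .4 0;0 0 0 0;0 0 0 0' |egrep 'time|pos|force'; python3 go.py .5198 -.2040 .0957 2.4
```

```text
time_s: 53.18
tool_pos: [0.5211, -0.2041, 0.1215]
force: [-0.5, -0.1, -0.9]
finger_force: 20.0
turn 0.0 shift [0.04 0.01 0.86] pos [ 0.5211 -0.2041  0.1215] yaw -177.59 t 53.175 F [-0.5 -0.1 -0.9] w 0.0315 ff 19.999819099903107
```

```bash
python3 -m handwheel '.04 .01 .4 0;0 0 .25 0;0 0 .1 0;0 0 0 0;0 0 0 0' |egrep 'time|pos|force'; python3 go.py .5198 -.2040 .0957 2.4
```

```text
time_s: 53.8
tool_pos: [0.5196, -0.2038, 0.0985]
force: [-0.2, 0.7, -0.4]
finger_force: 20.0
turn 0.0 shift [-0.01 -0.01  0.09] pos [ 0.5196 -0.2038  0.0985] yaw -177.59 t 53.8 F [-0.2  0.7 -0.4] w 0.0317 ff 19.999813735485077
```

```bash
python3 -m handwheel '0 0 .04 0;0 0 .03 0;0 0 0 0;0 0 .02 0;0 0 0 0' |egrep 'time|pos|force'
```

```text
time_s: 54.42
tool_pos: [0.5194, -0.2037, 0.0958]
force: [-0.9, 0.1, 1.9]
finger_force: 20.0
```

```bash
python3 -m handwheel '0 0 .015 0;0 0 0 0' |egrep 'pos|force';python3 -m handwheel '0 0 0 0;0 0 0 0;0 0 0 0;0 0 0 0' 0.3 20 |egrep 'force' && python3 -m handwheel '0 0 -.3 0;0 0 -1 0;0 0 -1 0;0 0 -1 0;0 0 -1 0;0 0 -1 0;0 0 -1 0;0 0 0 0;0 0 0 0'|egrep 'time|pos' && python3 snap.py w14; python3 snap.py s14 scene; python3 snap.py d14 side
python3 - <<'E'
from h import *
c=np.load("pics/w14.npz"); check(c,.5206,-.2033,2.4,.068,.137)
topbar(c,.5218,-.0744,9.2,.077,.088); topbar(c,.5908,-.3395,-8.3,.097,.088)
# did boxes/dish/tuner move? difference at rim/bench regions
for n,m in(("scene","s14"),("side","d14")):
    a=np.load(f"pics/{n}0.npz")["img"];b=np.load(f"pics/{m}.npz")["img"]
    pts=dict(dish=(.5,.18,.008),tuner=None)
    win=dict(dish=(327,235),tuner=(206,257)) if n=="scene" else dict(dish=(243,202),tuner=(372,247))
    for k,(u,v) in win.items():
        t=cv2.cvtColor(a[v-14:v+15,u-16:u+17],cv2.COLOR_RGB2GRAY);s=cv2.cvtColor(b[v-20:v+21,u-22:u+23],cv2.COLOR_RGB2GRAY)
        r=cv2.matchTemplate(s,t,cv2.TM_CCOEFF_NORMED);print(n,k,np.array(cv2.minMaxLoc(r)[3])-6,r.max().round(3))
E
```

```text
tool_pos: [0.5195, -0.2037, 0.0958]
force: [-3.4, 1.2, 6.4]
finger_force: 20.0
force: [0.1, -0.7, -0.1]
finger_force: 0.0
time_s: 56.3
tool_pos: [0.5192, -0.2036, 0.2836]
min 65 med 87.0 (np.int64(282), np.int64(133)) pred (np.int64(281), np.int64(131))
min 43 med 66.0 (np.int64(281), np.int64(247)) pred (np.int64(281), np.int64(247))
centre [ 0.5208 -0.2032  0.088 ] sep 0.1359 ang 2.55
-1 F.bbbbbbbb.FFFFFbbbbbbbbbbbbbbbbbbbbbbbbbbbbbbbbbb.FFbbbbbbbbbFFF
-1 F.bbbbbbbb.FFFFFbbbbbbbbbbbbbb.FFFFFbbbbbbbbbbbbbb.FFbbbbbbbbbFFF
1 FbbbbbbbbbFFFFFFbbbbbbbbbbbbbbbbbbbbbbbbbbbbbbbbbbFF..bbbbbbb..FF
1 FbbbbbbbbbFFFFFFbbbbbbbbbbbbbbbbbbbbbbbbbbbbbbbbbbFF..bbbbbbb..FF
min 42 med 68.0 (np.int64(390), np.int64(165)) pred (np.int64(391), np.int64(165))
min 42 med 70.0 (np.int64(393), np.int64(229)) pred (np.int64(392), np.int64(229))
centre [ 0.5221 -0.0746  0.088 ] sep 0.0771 ang 9.58
min 55 med 96.0 (np.int64(170), np.int64(207)) pred (np.int64(170), np.int64(207))
min 29 med 36.0 (np.int64(164), np.int64(285)) pred (np.int64(164), np.int64(279))
centre [ 0.595  -0.3389  0.088 ] sep 0.104 ang -7.07
scene dish [0 0] 0.997
scene tuner [0 0] 0.996
side dish [0 0] 0.565
side tuner [0 0] 0.991
```

```bash
python3 -c "
from bench import robot
print(robot.job_done())"
```

```text
the job is handed in; nothing more can be done
None
```

The job is handed in at about 56 s: all four bars lie undercut side down on both felts of their own boxes, centred within about 1 mm by the wrist camera, and the dish and tuner have not moved.

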